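# Lock the hanging rail and hang up the ear defenders

## Robot

A 6-joint arm with a two-finger parallel gripper is mounted at the origin on the work surface. World frame = base frame: x ahead of the robot, y to its left, z up, the work surface at z = 0. Lengths are in mm, angles in degrees, forces in N, time in s.
With the tool pointing down it reaches from about 300 to 850 mm from the base axis. Payload 4.2 kg.
Tool frame: the origin (TCP) lies midway between the tips of the shut fingers; the grasp point (between the pads) lies 19 mm behind it; z points along the fingers, y is the line along which they close (so a half turn about z gives the same grasp; the last joint's range is limited). The gripper opens to 91 mm and grips with 3 to 60 N. Pads are 32 mm wide; open, the fingers measure 118 mm over their backs; the gripper's body (76 mm by 178 mm) begins 60 mm behind the grasp point.
Start: joints at [62.395, 18.312, 89.639, -0, 72.044, -1.146], TCP at [256.202, 514.785, 213.976] pointing down, gripper open.
Joint ranges: [-177.97, 177.97], [-48.28, 115.42], [12.27, 149.76], [-77.06, 257.06], [2.81, 150.46], [-146.56, 146.56]. Speed limits (degrees/s): [147.25, 147.25, 180, 180, 180, 180].

## Interface

Orientations are given as [roll, pitch, yaw] about the fixed x, y, z axes, in that order (R = Rz(yaw) Ry(pitch) Rx(roll)).
In Python, from workcell import state, grab_frame, camera_model, workorder gives the robot as it stands.
- The arm moves only by the tool carry_out, never from a script. Its argument "commands" is a list of rows, each a list of 7 numbers: the turn, a rotation vector about the tool's x, y, z in degrees, then the shift along the tool's x, y, z in mm, then the opening, from -1 (shut) to 1 (fully open). In form: [[ax, ay, az, dx, dy, dz, hand], ...]. A call has 1 to 20 rows; each row is the pose to reach, as a shift and turn from the pose commanded when the call began, along the tool's axes at that moment; what a row does not reach only later rows make up. A row lasts 1/10 s, in which the tool goes at most 50 mm and 8.59 degrees, less where a joint would pass 70% of its speed; a pose out of reach is approached as far as the arm can. A call with a gripper value outside its range is refused whole. The fingers move at their own pace and stop on an object; "force" is the grip in N (left out, the last holds). Time passes only in rows, so rows that repeat a pose let the fingers close. It gives the time, the measured TCP pose, the force, the opening and the grip force at its end, in the units of the state.
- state(): the state, without advancing time (a new reading comes with each control period).
- grab_frame(name): name is "scene" or "side" or "wrist"; returns the picture (384x512x3 uint8, red, green, blue); there is no depth.
- camera_model(name): a dict with "fx", "fy", "cx", "cy" (pixels), "origin" and "rotation" of the camera in the world; the wrist camera has in their place "mount" (4x4, takes a point from camera to tool coordinates, whose origin is the TCP and whose axes are the flange's). Camera axes: x right, y up, looking along -z (the intrinsics and any distortion apply to the point x, -y, -z); pixel columns grow to the right and rows downward; lengths in mm; the calibration is good to about 2 mm. A picture is of the moment at which its call begins: read the wrist's pose just before it. camera_model takes no time and is no camera call.
- workorder.job_done(): hands the job in; it is judged then, once.
The state is a dict: "time_s": time; "qpos": joint angles; "qvel": joint speeds; "effort": joint torques, N m; "ee_pos": TCP position; "ee_rot": TCP orientation; "force": force on the tool from outside, world axes, zero at the start; "torque": the same for the moment, N m; "gripper_width": finger opening in mm; "gripper_force": force on a finger pad.
Only numpy, scipy, OpenCV 4.12 (cv2) and the standard library are available. Lean on these libraries where they do the work, as an engineer would, in place of code of your own. Each camera call takes 0.05 s, during which the arm holds its last target. There are 200 camera calls.

## Task

Lock the storeroom's hanging rail first: turn the wing knob on its clamp clockwise, as seen looking onto the knob, past its stiff click-stop to its end. Then hang the ear defenders by their headband over the rail's horizontal bar, one cup on each side, hanging free and level, and let go. Leave the carton, the bottle and the tape roll where they are.

Things in the scene. Friction and masses are not known exactly. Their poses are not given: they have to be found in the camera images.
- stand_bar (a point): Middle of the bar's axis on the fixed hanging-rail stand of grey slotted steel. The bar is a 16 mm round rod along this frame's y, axis 160 mm above the table, with an upright at each end (90 mm clear each way from the middle; tops at 178 mm). z is up; -x points to the clamp's side. The 8 mm thick foot plate reaches 60 mm in +x, 210 mm in -x and 130 mm either side in y.
- clamp_grip (a point): Point on the axis of the black wing knob, 30 mm above the clamp housing's sloping face. z: the knob's axis, out of the face, leaning 28 degrees from vertical, away from the bar and leftward. x: along the wing, turns with it. The wing is 46 mm long, 14 mm thick (y) and reaches from 22 mm under this point to 8 mm above it, on a round skirt 52 mm across (its top 22 mm under this point).
- clamp_base: Grey clamp housing, fixed on the stand's foot plate 125 to 135 mm to the -x side of the bar, about 75 mm wide and 85 mm high, its 72 mm square face leaning 28 degrees. Origin at the middle of its underside, on top of the plate; z up; the face looks up and to its own -x.
- clamp (a joint): Turn of the wing knob in rad, growing clockwise as seen looking onto the knob (against frame z). Starts at 0 to 0.5; turns easily (0.05 N m) and stays where it is left up to about 2.2; there its detent resists with about 0.3 N m, gives way with a click at about 2.6 and snaps it on to its end stop at 2.9. Released between 2.25 and 2.6 it springs back. Normally needs more than one grasp.
- defenders: Ear defenders, grey and black, about 0.24 kg, standing on the table on their two cups with the headband arched upward. Origin on the underside between the cups; z up; the cups lie at +y and -y. 168 mm wide over the cups (y), cups 60 mm (x) by 70 mm high, 98 mm clear between their cushions; 159 mm high in all.
- band_top (a point): Top middle of the black pad on the headband of the ear defenders, 159 mm above their origin. The pad is a straight block 30 mm wide (x), 44 mm long (y) and 16 mm thick; the band beyond it is 22 mm wide and 6 mm thick and curves down to the cups.
- band_under (a point): Underside middle of the same pad, 143 mm above the origin of the ear defenders: the surface that rests on the bar.
- carton: Bystander: white carton 150 x 110 x 75 mm, on the table to one side of the stand (the ear defenders stand on the other side; which is which changes). Origin under its centre.
- bottle: Bystander: water bottle 62 mm across, 190 mm high, to the left of the stand and beyond it. Origin under its centre.
- tape: Bystander: roll of tape, 100 mm across, 45 mm high, lying flat to the right of the stand and beyond it. Origin under its centre.
Things that resemble listed ones, but are neither listed nor needed, are in the scene too. Of the things like the defenders, leave any that is blue; of the rest the larger one is meant.

How it is judged:
By the outcome, as a careful person would: the job done as asked, in the order asked, and still so for the second after the job is handed in, with the robot touching nothing.
It also fails if it takes over 72 s, if anything falls off the work surface, if the arm or the gripper's body presses on something with over 40 N, if the wrist force passes 120 N, or if a joint passes its speed limit or range.

## Working session

There is one attempt and no reset: what is moved stays moved. The work goes in short steps, Python scripts to look and compute and a tool call to move; the robot and the scene stay as the last step left them, time stands still between calls to the robot, and variables do not carry over. Pictures are saved under pics/ and viewed, at most 10 in all, crops included, and the job is handed in when it is done.

Besides the shell and the picture viewer there is one more tool, called after "Call:" as name([rows], argument=value, ...), one row to a line, values as JSON. carry_out: Moves the arm, as the interface text tells. Its arguments: {"type":"object","properties":{"commands":{"type":"array"},"force":{"type":"number"}},"required":["commands"]}

```bash
mkdir -p pics; ls
cat > h.py <<'E'
import numpy as np, cv2
from workcell import state, grab_frame, camera_model, workorder
from scipy.spatial.transform import Rotation as R
def save(n,im): cv2.imwrite('pics/'+n+'.png',cv2.cvtColor(im,cv2.COLOR_RGB2BGR))
E
python3 - <<'E'
from h import *
a=grab_frame('scene');b=grab_frame('side')
save('scene0',a);save('side0',b)
for n in('scene','side','wrist'):print(n,camera_model(n))
print(state())
E
```

```text
pics
scene {'fx': 493.642264318919, 'fy': 493.642264318919, 'cx': 255.21357214453215, 'cy': 188.93772220170789, 'origin': array([ 1169.45416048, -1132.18497609,  1147.21806015]), 'rotation': array([50.41287346,  0.29723497, 32.71798572])}
side {'fx': 380.91608406367334, 'fy': 380.91608406367334, 'cx': 254.63427823814663, 'cy': 194.1688051193879, 'origin': array([  61.30689746, -945.09058317,  749.12055849]), 'rotation': array([ 56.3780703 ,  -0.71750151, -25.94202618])}
wrist {'fx': 286.86725596184095, 'fy': 286.86725596184095, 'cx': 252.58906579210898, 'cy': 189.36119778435582, 'mount': array([[-7.57897719e-05,  9.64959864e-01,  2.62397512e-01,
         7.50295921e+01],
       [ 9.99999150e-01, -2.68438970e-04,  1.27601263e-03,
        -5.36010632e-01],
       [ 1.30173869e-03,  2.62397386e-01, -9.64959024e-01,
        -1.71887197e+02],
       [ 0.00000000e+00,  0.00000000e+00,  0.00000000e+00,
         1.00000000e+00]])}
{'time_s': 0.1, 'qpos': array([ 6.23935177e+01,  1.83470960e+01,  8.96998112e+01, -3.33414036e-04,
        7.20445195e+01, -1.14672948e+00]), 'qvel': array([ 0.00701702, -0.11591348, -0.11996632, -0.09847465,  0.07691231,
       -0.03221565]), 'effort': array([-9.70916881e-04, -4.13333595e+01, -2.32508665e+01,  7.27987709e-02,
        4.21586889e-02, -8.82965901e-05]), 'ee_pos': array([255.99732312, 514.35557154, 213.2105269 ]), 'ee_rot': array([-1.79908585e+02, -1.51276168e-03,  1.53540349e+02]), 'force': array([ 0.58779362,  0.68194956, -0.62841466]), 'torque': array([ 0.03513325, -0.03002446, -0.03902808]), 'gripper_force': 0.0, 'gripper_width': 91.18257456512137}
```

View pics/scene0.png

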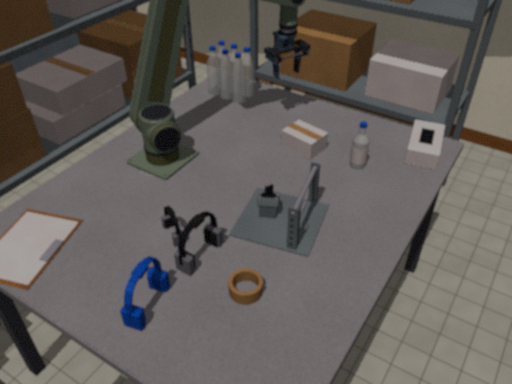

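View pics/side0.png

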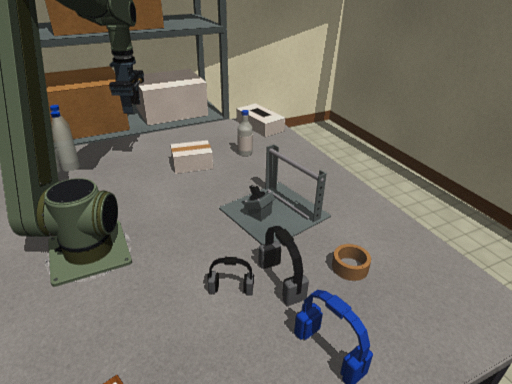

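The scene view shows the stand at (285,215) with the clamp at (268,203). The large grey defenders have cups at (214,235) and (186,263), the small grey ones are behind at (178,222), and the blue ones are at (145,290). The side view agrees, with the large pair at (282,265). I'll enlarge both to read features.

Run:
```python
import cv2
a=cv2.imread('pics/scene0.png')[155:280,150:340];b=cv2.imread('pics/side0.png')[140:310,205:335]
A=cv2.resize(a,None,fx=4,fy=4,interpolation=cv2.INTER_CUBIC);B=cv2.resize(b,None,fx=3.5,fy=3.5,interpolation=cv2.INTER_CUBIC)
cv2.imwrite('pics/sc1.png',cv2.convertScaleAbs(A,alpha=1.5,beta=10));cv2.imwrite('pics/sd1.png',cv2.convertScaleAbs(B,alpha=1.5,beta=10))
```

```text
(no output)
```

View pics/sc1.png

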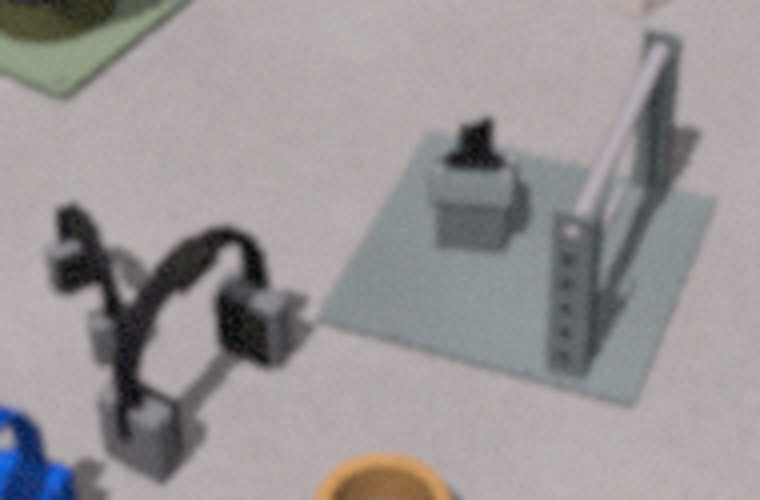

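View pics/sd1.png

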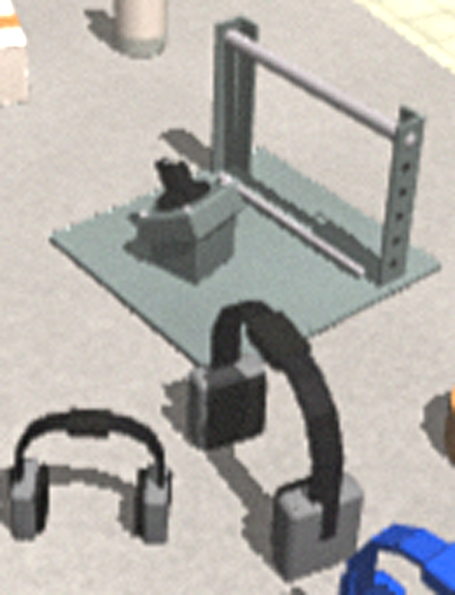

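Scene crop: plate corners are (432,132), (716,199), (633,405) and (320,320), the wing is at (480,140) and the pad at (197,257). Side crop: corners are (50,238), (258,148), (440,267) and (210,368), the wing is at (178,180) and the pad at (278,335).

```bash
cat >> h.py <<'E'
def cam(n,ee=None):
    m=camera_model(n)
    if n=='wrist':
        T=np.eye(4);T[:3,:3]=R.from_euler('xyz',ee[1],degrees=True).as_matrix();T[:3,3]=ee[0]
        M=T@m['mount'];return m,M[:3,3],M[:3,:3]
    return m,m['origin'],R.from_euler('xyz',m['rotation'],degrees=True).as_matrix()
def ray(c,p):
    m,o,r=c;d=r@np.array([(p[0]-m['cx'])/m['fx'],-(p[1]-m['cy'])/m['fy'],-1]);return o,d/np.linalg.norm(d)
def onz(c,p,z): o,d=ray(c,p);return o+d*(z-o[2])/d[2]
def tri(c1,p1,c2,p2):
    (o1,d1),(o2,d2)=ray(c1,p1),ray(c2,p2);s=np.linalg.lstsq(np.c_[d1,-d2],o2-o1,rcond=None)[0]
    a,b=o1+s[0]*d1,o2+s[1]*d2;return (a+b)/2,np.linalg.norm(a-b)
def proj(c,P):
    m,o,r=c;q=r.T@(np.array(P)-o);return np.array([m['cx']+m['fx']*q[0]/-q[2],m['cy']-m['fy']*q[1]/-q[2]])
E
python3 - <<'E'
from h import *
np.set_printoptions(precision=1,suppress=True)
S,D=cam('scene'),cam('side')
fs=lambda p:(150+p[0]/4-.4,155+p[1]/4-.4);fd=lambda p:(205+p[0]/3.5-.4,140+p[1]/3.5-.4)
for n,a,b,z in [('-x+y',(432,132),(50,238),8),('+x+y',(716,199),(258,148),8),('+x-y',(633,405),(440,267),8),('-x-y',(320,320),(210,368),8)]:
    print(n,onz(S,fs(a),z),onz(D,fs(b) if 0 else fd(b),z),*tri(S,fs(a),D,fd(b)))
for n,a,b in [('bar-',(577,222),(408,137)),('bar+',(655,52),(230,37)),('pad',(197,257),(278,335)),('wing',(480,140),(178,180))]:
    print(n,*tri(S,fs(a),D,fd(b)))
print('cups scene',[onz(S,fs(p),0)[:2] for p in [(275,365),(300,335),(110,443),(163,480),(190,440)]])
print('cups side',[onz(D,fd(p),0)[:2] for p in [(203,447),(265,428),(290,580),(358,540)]])
E
```

```text
-x+y [423.   34.8   8. ] [413.9  30.6   8. ] [417.9  42.5  -0.3] 1.1759414161045234
+x+y [681.5  89.7   8. ] [672.6  90.1   8. ] [678.   98.5   1. ] 1.6916271396538778
+x-y [ 734.5 -163.3    8. ] [ 724.7 -164.9    8. ] [ 731.6 -156.8    0.3] 0.018772984619439707
-x-y [ 475.5 -217.3    8. ] [ 466.7 -199.8    8. ] [ 468.2 -203.8    2.2] 13.997712950850032
bar- [ 672.8 -157.3  161.2] 5.68609766151879
bar+ [621.6  67.6 159.3] 1.5092939495889945
pad [ 448.7 -328.8  149.9] 4.171537490677326
wing [515.4 -35.3  86.8] 2.9825411774990007
cups scene [array([ 469.4, -271.9]), array([ 466.8, -233.8]), array([ 410.9, -406.9]), array([ 468.4, -414.1]), array([ 461. , -371.5])]
cups side [array([ 423.2, -272.8]), array([ 477.9, -275. ]), array([ 419.2, -416.4]), array([ 482.5, -405.8])]
```

```bash
cat >> h.py <<'E'
def rel(pc,rc,pt,rt):
    "tool-frame row from commanded pose (pc,rpy rc) to target"
    A=R.from_euler('xyz',rc,degrees=True);B=rt if isinstance(rt,R) else R.from_euler('xyz',rt,degrees=True)
    return np.r_[(A.inv()*B).as_rotvec(degrees=True),A.inv().apply(np.array(pt)-pc)].round(1)
def fwd(pc,rc,row):
    A=R.from_euler('xyz',rc,degrees=True)
    return pc+A.apply(row[3:6]),(A*R.from_rotvec(row[:3],degrees=True)).as_euler('xyz',degrees=True)
E
python3 - <<'E'
from h import *
print(rel([256.2,514.8,214],[180,0,153.54],[500,-150,310],[180,0,75.54]))
E
```

```text
[   0.    -0.    78.  -514.5 -486.5  -96. ]
```

Call:
carry_out([
  [0,0,78,-514,-486,-96,1],
  [0,0,78,-514,-486,-96,1],
  [0,0,78,-514,-486,-96,1],
  [0,0,78,-514,-486,-96,1],
  [0,0,78,-514,-486,-96,1],
  [0,0,78,-514,-486,-96,1],
  [0,0,78,-514,-486,-96,1],
  [0,0,78,-514,-486,-96,1],
  [0,0,78,-514,-486,-96,1],
  [0,0,78,-514,-486,-96,1],
  [0,0,78,-514,-486,-96,1],
  [0,0,78,-514,-486,-96,1],
  [0,0,78,-514,-486,-96,1],
  [0,0,78,-514,-486,-96,1],
  [0,0,78,-514,-486,-96,1],
  [0,0,78,-514,-486,-96,1],
  [0,0,78,-514,-486,-96,1],
  [0,0,78,-514,-486,-96,1],
  [0,0,78,-514,-486,-96,1],
  [0,0,78,-514,-486,-96,1],
])

```text
time_s: 2.1
ee_pos: [499.6, -148.2, 310.1]
ee_rot: [180.0, -0.0, 75.6]
force: [-0.5, 0.2, -0.0]
gripper_width: 91.1
gripper_force: 0.0
```

Run:
```python
from h import *
s=state();print(s['time_s'],s['qpos'],s['ee_pos'],s['ee_rot'],s['gripper_width'])
im=grab_frame('wrist');save('w1',im)
cv2.imwrite('pics/w1b.png',cv2.resize(cv2.imread('pics/w1.png'),(768,576),interpolation=cv2.INTER_CUBIC))
np.save('w1pose.npy',np.array([s['ee_pos'],s['ee_rot']]))
```

```text
2.1 [-1.77955312e+01  1.07223474e+01  8.62989759e+01  1.15712104e-02
  8.29690470e+01 -3.43475159e+00] [ 499.56238916 -148.20040961  310.12079783] [ 1.79989700e+02 -1.08868860e-02  7.56378059e+01] 91.10570184825701
```

View pics/w1b.png

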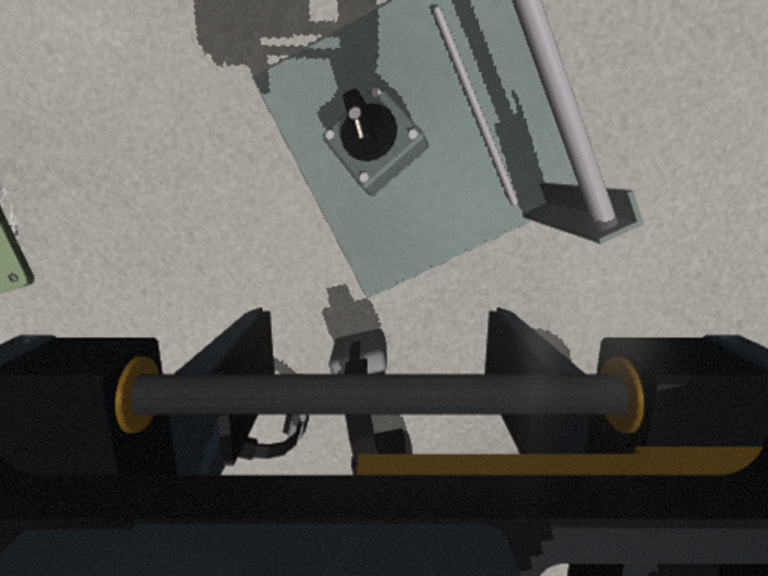

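The wrist picture shows the knob's skirt centre at (369,132) and the face screws at (330,135), (376,92), (413,134) and (364,178), in 768-px coordinates. I'll fit the face from the screws.

Run:
```python
from h import *
from scipy.optimize import least_squares
np.set_printoptions(precision=1,suppress=True)
W=cam('wrist',np.load('w1pose.npy'));f=lambda p:np.array(p)/1.5
scr=[f(p) for p in [(330,135),(376,92),(413,134),(364,178)]]
def axes(az):
    t=np.radians(28);n=np.array([np.sin(t)*np.cos(az),np.sin(t)*np.sin(az),np.cos(t)])
    e=np.array([-np.sin(az),np.cos(az),0]);return n,e,np.cross(e,n)
def res(x,full=0):
    n,e,d=axes(x[4]);c=x[:3]
    # order: L(low,..) determined by signs: d points downhill
    k=x[3];P=[c+k*(a*e+b*d) for a,b in [(1,1),(-1,1),(-1,-1),(1,-1)]]
    return np.r_[np.concatenate([proj(W,p)-s for p,s in zip(P,scr)]),(x[3]-29)*.02,(x[2]-76)*.02]
for a0 in (90,120,150,180):
    r=least_squares(res,[510,-45,76,29,np.radians(a0)]);n=axes(r.x[4])[0]
    print(r.x[:4],np.degrees(r.x[4]),r.cost,'grip',r.x[:3]+30*n)
s=onz(W,f((369,132)),83);print(s)
print('plate',onz(W,f((262,77)),8),onz(W,f((368,297)),8),onz(W,f((527,223)),8))
```

```text
[515.9 -47.9  75.9  28.1] 116.22592843145489 0.053870141928010394 grip [509.7 -35.3 102.4]
[515.9 -47.9  75.9  28.1] 116.22592841247514 0.05387014192801625 grip [509.7 -35.3 102.4]
[515.9 -47.9  75.9  28.1] 116.22592845553034 0.05387014192803209 grip [509.7 -35.3 102.4]
[515.9 -47.9  75.9  28.1] 116.22592845143483 0.05387014192801709 grip [509.7 -35.3 102.4]
[515.6 -46.1  83. ]
plate [424.1  37.2   8. ] [ 468.7 -213.8    8. ] [ 659.7 -174.9    8. ]
```

```bash
cat >> h.py <<'E'
AZ=np.radians(116.2);N=np.array([np.sin(np.radians(28))*np.cos(AZ),np.sin(np.radians(28))*np.sin(AZ),np.cos(np.radians(28))])
def alongN(th,n=None):
    "tool rot with z=-n, tool x at angle th (deg, ccw about n) from horizontal-projected world x"
    n=N if n is None else n
    x0=np.array([1,0,0])-n[0]*n;x0/=np.linalg.norm(x0);y0=np.cross(n,x0);t=np.radians(th)
    x=np.cos(t)*x0+np.sin(t)*y0;return R.from_matrix(np.c_[x,np.cross(-n,x),-n])
E
python3 - <<'E'
from h import *
G=np.array([509.7,-35.3,102.4])
print(rel([500,-150,310],[180,0,75.54],G+105*N,alongN(75)), G+105*N)
E
```

```text
[-17.8 -21.6  -2.1 150.9 -51.4 114.9] [487.93618352   8.92991535 195.10949725]
```

Call:
carry_out([
  [-17.8,-21.6,-2.1,151,-51,115,1],
  [-17.8,-21.6,-2.1,151,-51,115,1],
  [-17.8,-21.6,-2.1,151,-51,115,1],
  [-17.8,-21.6,-2.1,151,-51,115,1],
  [-17.8,-21.6,-2.1,151,-51,115,1],
  [-17.8,-21.6,-2.1,151,-51,115,1],
  [-17.8,-21.6,-2.1,151,-51,115,1],
  [-17.8,-21.6,-2.1,151,-51,115,1],
])

```text
time_s: 2.95
ee_pos: [488.9, 8.8, 196.1]
ee_rot: [161.6, 21.5, 74.0]
force: [-0.2, 0.2, 0.6]
gripper_width: 91.2
gripper_force: 0.0
```

Run:
```python
from h import *
s=state();print(s['time_s'],s['qpos'].round(1),s['ee_pos'],s['ee_rot'])
im=grab_frame('wrist');save('w2',im);np.save('w2pose.npy',np.array([s['ee_pos'],s['ee_rot']]))
c=cv2.imread('pics/w2.png')[60:330,90:450];cv2.imwrite('pics/w2b.png',cv2.resize(cv2.convertScaleAbs(c,alpha=1.6,beta=20),None,fx=2.2,fy=2.2,interpolation=cv2.INTER_CUBIC))
```

```text
2.95 [ 18.2   9.5 110.7 -32.5  59.9  47.3] [488.87687215   8.75089316 196.1062493 ] [161.60593742  21.50762006  74.03364672]
```

View pics/w2b.png

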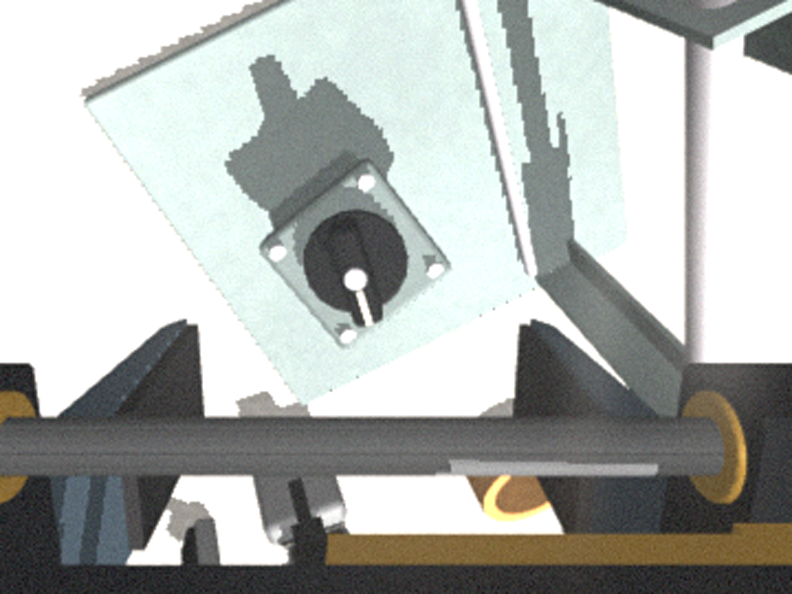

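The close view shows the face screws at (278,252), (367,182), (436,270) and (347,335), the knob's centre cap at (355,280), and the wing running from (341,226) to (369,323).

Run:
```python
from h import *
from scipy.optimize import least_squares
np.set_printoptions(precision=1,suppress=True)
W1=cam('wrist',np.load('w1pose.npy'));W2=cam('wrist',np.load('w2pose.npy'))
f=lambda p:np.array(p)/2.2+[89.7,59.7]
s1=[np.array(p)/1.5-.2 for p in [(330,135),(376,92),(413,134),(364,178)]];s2=[f(p) for p in [(278,252),(367,182),(436,270),(347,335)]]
P=[]
for a,b in zip(s1,s2):
    p,g=tri(W1,a,W2,b);P.append(p);print(p,g)
P=np.array(P);c=P.mean(0);u,s,v=np.linalg.svd(P-c);n=v[2]*np.sign(v[2][2]);print('centre',c,'n',n,'lean',np.degrees(np.arccos(n[2])),'az',np.degrees(np.arctan2(n[1],n[0])))
def axes(az):
    t=np.radians(28);n=np.array([np.sin(t)*np.cos(az),np.sin(t)*np.sin(az),np.cos(t)])
    e=np.array([-np.sin(az),np.cos(az),0]);return n,e,np.cross(e,n)
def res(x):
    n,e,d=axes(x[4]);Q=[x[:3]+x[3]*(a*e+b*d) for a,b in [(1,1),(-1,1),(-1,-1),(1,-1)]]
    return np.concatenate([proj(W,q)-k for W,S in((W1,s1),(W2,s2)) for q,k in zip(Q,S)])
r=least_squares(res,[516,-48,76,28,2.03]);n=axes(r.x[4])[0];F=r.x[:3]
print('fit',F,r.x[3],np.degrees(r.x[4]),r.cost,'grip',F+30*n)
def onpl(p,h): o,d=ray(W2,p);return o+d*((F+h*n-o)@n)/(d@n)
print('cap off-axis',[onpl(f((355,280)),h)-(F+h*n) for h in(38,40)],'skirt off',onpl(f((355,261)),8)-(F+8*n))
a,b=onpl(f((341,226)),38),onpl(f((369,323)),38);w=(b-a);print(a,b,np.linalg.norm(w))
x0=np.array([1,0,0])-n[0]*n;x0/=np.linalg.norm(x0);y0=np.cross(n,x0)
ang=lambda v:np.degrees(np.arctan2(v@y0,v@x0))
print('wing angle',ang(w),'line',ang(onpl(f((370,325)),38)-onpl(f((359,292)),38)),'tool x',ang(W2[2][:,1]))
```

```text
[480.  -38.   60.1] 0.34338723240533364
[530.6 -13.   61.2] 0.5612751943939347
[552.4 -57.6  87.6] 0.45655069175508456
[501.4 -83.   86. ] 0.026409316542969175
centre [516.1 -47.9  73.7] n [-0.2  0.4  0.9] lean 27.788667678246966 az 119.03380646435234
fit [516.2 -47.9  73.7] 28.23177248956285 115.83569065541663 0.4379538131670089 grip [510.1 -35.2 100.2]
cap off-axis [array([-0.7,  0.3, -0.3]), array([-0.6,  0.7, -0.5])] skirt off [-0.3  1.8 -1. ]
[508.2  -9.   96.3] [508.5 -50.6 116.3] 46.14319495717792
wing angle -89.60674636550327 line -87.37061509556816 tool x 74.78347362488235
```

Call:
carry_out([
  [0,0,-94,0,0,0,1],
  [0,0,-94,0,0,0,1],
  [0,0,-94,0,0,0,1],
  [0,0,-94,0,0,0,1],
  [0,0,-94,0,0,0,1],
  [0,0,-94,0,0,0,1],
  [0,0,-94,0,0,0,1],
  [0,0,-94,0,0,0,1],
  [0,0,-94,0,0,0,1],
  [0,0,-94,0,0,0,1],
  [0,0,-94,0,0,0,1],
])

```text
time_s: 4.1
ee_pos: [488.6, 8.2, 195.9]
ee_rot: [-156.3, 15.3, 175.1]
force: [0.7, -0.4, 0.5]
gripper_width: 91.3
gripper_force: 0.0
```

Call:
carry_out([
  [0,0,-92,0,0,0,0.2],
  [0,0,-92,0,0,0,0.2],
  [0,0,-92,0,0,0,0.2],
  [0,0,-92,0,0,0,0.2],
  [0,0,-92,0,0,0,0.2],
  [0,0,-92,0,0,0,0.2],
  [0,0,-92,0,0,0,0.2],
  [0,0,-92,0,0,0,0.2],
  [0,0,-92,0,0,0,0.2],
  [0,0,-92,0,0,0,0.2],
  [0,0,-92,0,0,0,0.2],
  [0,0,-92,0,0,0,0.2],
  [0,0,-92,0,0,0,0.2],
])

```text
time_s: 5.4
ee_pos: [488.4, 8.7, 195.5]
ee_rot: [-164.0, -23.3, -99.9]
force: [0.1, 0.1, 0.2]
gripper_width: 54.9
gripper_force: 0.0
```

Run:
```python
from h import *
s=state();print(s['time_s'],s['qpos'].round(1),s['ee_pos'],s['ee_rot'],s['gripper_width'])
A=R.from_euler('xyz',s['ee_rot'],degrees=True);n=-A.as_matrix()[:,2]
print('lean',np.degrees(np.arccos(n[2])),np.degrees(np.arctan2(n[1],n[0])))
G=np.array([510.1,-35.5,100.2]);print('to grip, TCP 14 under:',A.inv().apply(G-14*N-s['ee_pos']).round(1))
x0=np.array([1,0,0])-n[0]*n;x0/=np.linalg.norm(x0);y0=np.cross(n,x0);x=A.as_matrix()[:,0];print('ang',np.degrees(np.arctan2(x@y0,x@x0)))
```

```text
5.4 [  18.2    9.5  110.8  -32.5   59.9 -138.5] [488.42863698   8.6948581  195.54284547] [-163.97413072  -23.26309583  -99.90010421] 54.87731769789599
lean 27.993893852755072 116.12678654726125
to grip, TCP 14 under: [ -1.1   0.7 121.3]
ang -99.29044668073905
```

Call:
carry_out([
  [0,0,-4,-1,1,50,0.2],
  [0,0,-4,-1,1,80,0.2],
  [0,0,-4,-1,1,105,0.2],
  [0,0,-4,-1,1,121,0.2],
  [0,0,-4,-1,1,121,0.2],
  [0,0,-4,-1,1,121,0.2],
])

```text
time_s: 6.0
ee_pos: [512.6, -40.7, 87.8]
ee_rot: [-165.8, -24.4, -95.5]
force: [0.7, 0.5, 0.7]
gripper_width: 54.8
gripper_force: 0.0
```

Run:
```python
from h import *
s=state();print(s['time_s'],s['qpos'].round(1),s['ee_pos'],s['ee_rot'],s['force'],s['torque'])
im=grab_frame('wrist');save('w3',im)
```

```text
6.0 [  11.4   18.1  118.1  -40.9   43.9 -136.1] [512.57065241 -40.69621847  87.82754592] [-165.75969414  -24.35856022  -95.51317964] [0.6871971  0.49010183 0.67632505] [ 3.51611890e-01  2.60991600e-01 -1.44624453e-04]
```

View pics/w3.png

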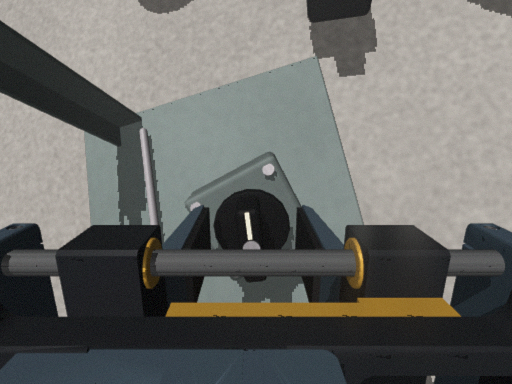

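The wing sits centred between the fingers, with its cap at (251,247). Now I'll close and turn.

Call:
carry_out([
  [0,0,0,0,0,0,-1],
  [0,0,0,0,0,0,-1],
  [0,0,0,0,0,0,-1],
  [0,0,0,0,0,0,-1],
  [0,0,0,0,0,0,-1],
  [0,0,0,0,0,0,-1],
  [0,0,0,0,0,0,-1],
], force=40)

```text
time_s: 6.75
ee_pos: [513.3, -40.2, 88.0]
ee_rot: [-165.7, -24.4, -95.4]
force: [2.3, 0.0, 2.3]
gripper_width: 13.7
gripper_force: 40.0
```

Call:
carry_out([
  [0,0,8,0,0,0,-1],
  [0,0,16,0,0,0,-1],
  [0,0,24,0,0,0,-1],
  [0,0,32,0,0,0,-1],
  [0,0,40,0,0,0,-1],
  [0,0,48,0,0,0,-1],
  [0,0,56,0,0,0,-1],
  [0,0,64,0,0,0,-1],
  [0,0,72,0,0,0,-1],
  [0,0,80,0,0,0,-1],
  [0,0,88,0,0,0,-1],
  [0,0,88,0,0,0,-1],
])

```text
time_s: 7.95
ee_pos: [512.4, -39.3, 87.3]
ee_rot: [-154.7, 12.1, -177.7]
force: [-1.1, 5.6, 3.7]
gripper_width: 13.6
gripper_force: 40.0
```

```bash
cat > st.py <<'E'
from h import *
np.set_printoptions(precision=2,suppress=True)
s=state();A=R.from_euler('xyz',s['ee_rot'],degrees=True)
print(s['time_s'],s['qpos'].round(1),s['ee_pos'],s['ee_rot'],'F',s['force'],'Ttool',A.inv().apply(s['torque']),s['torque'],'eff6',s['effort'][5],s['gripper_width'],s['gripper_force'])
E
python3 st.py
```

```text
7.95 [ 11.4  18.1 118.1 -40.8  43.8 -48.1] [512.38 -39.33  87.32] [-154.7    12.13 -177.68] F [-1.09  5.64  3.73] Ttool [-0.83  0.22  0.02] [0.83 0.22 0.07] eff6 0.5171823129057884 13.636683713176515 39.986804723739624
```

Call:
carry_out([
  [0,0,7,0,0,0,-1],
  [0,0,14,0,0,0,-1],
  [0,0,21,0,0,0,-1],
  [0,0,26,0,0,0,-1],
  [0,0,30,0,0,0,-1],
  [0,0,30,0,0,0,-1],
])

```text
time_s: 8.55
ee_pos: [512.6, -38.8, 87.1]
ee_rot: [-163.8, 23.0, 153.0]
force: [0.3, 7.6, 1.8]
gripper_width: 13.7
gripper_force: 40.0
```

```bash
python3 st.py
```

```text
8.55 [ 11.5  18.1 118.1 -40.7  43.8 -18.2] [512.55 -38.8   87.12] [-163.84   22.98  152.99] F [0.28 7.62 1.81] Ttool [-1.01  0.82 -0.05] [1.26 0.25 0.23] eff6 0.20293374080210924 13.722985127791267 39.981898069381714
```

Call:
carry_out([
  [0,0,5,0,0,0,-1],
  [0,0,10,0,0,0,-1],
  [0,0,10,0,0,0,-1],
])

```text
time_s: 8.85
ee_pos: [512.6, -38.6, 87.1]
ee_rot: [-168.3, 25.4, 142.3]
force: [-1.0, 9.2, 3.3]
gripper_width: 13.5
gripper_force: 40.0
```

```bash
python3 st.py
```

```text
8.85 [ 11.5  18.1 118.1 -40.7  43.8  -8.2] [512.65 -38.64  87.1 ] [-168.26   25.4   142.29] F [-0.96  9.24  3.33] Ttool [-0.81  1.08  0.2 ] [ 1.35  0.25 -0.03] eff6 0.15204861760139465 13.476723477588681 40.00550150871277
```

Call:
carry_out([
  [0,0,5,0,0,0,-1],
  [0,0,10,0,0,0,-1],
  [0,0,10,0,0,0,-1],
])

```text
time_s: 9.15
ee_pos: [512.8, -38.6, 87.0]
ee_rot: [-173.1, 27.0, 131.4]
force: [-0.3, 6.5, 0.9]
gripper_width: 14.1
gripper_force: 40.0
```

```bash
python3 st.py
```

```text
9.15 [ 11.5  18.1 118.1 -40.7  43.7   1.8] [512.8  -38.56  87.05] [-173.1    27.03  131.41] F [-0.34  6.48  0.89] Ttool [-0.71  1.05 -0.04] [1.23 0.19 0.24] eff6 0.30924824997782707 14.063134570450906 39.98115062713623
```

Call:
carry_out([
  [0,0,4,0,0,0,-1],
  [0,0,8,0,0,0,-1],
  [0,0,8,0,0,0,-1],
])

```text
time_s: 9.45
ee_pos: [513.1, -38.8, 87.3]
ee_rot: [-177.0, 27.8, 122.9]
force: [-0.4, 7.3, 2.6]
gripper_width: 17.0
gripper_force: 43.7
```

```bash
python3 st.py
```

```text
9.45 [ 11.5  18.1 118.2 -40.9  43.7   9.5] [513.1  -38.84  87.25] [-177.03   27.81  122.89] F [-0.44  7.29  2.62] Ttool [-0.57  1.16 -1.72] [0.9  0.9  1.74] eff6 1.9106796383857727 16.964074207075722 43.70554877445102
```

Call:
carry_out([
  [0,0,4,0,0,0,-1],
  [0,0,8,0,0,0,-1],
  [0,0,8,0,0,0,-1],
])

```text
time_s: 9.75
ee_pos: [513.0, -38.8, 87.0]
ee_rot: [178.8, 27.9, 114.0]
force: [-0.1, 8.2, 1.7]
gripper_width: 20.9
gripper_force: 49.9
```

```bash
python3 st.py
```

```text
9.75 [ 11.5  18.2 118.2 -40.9  43.7  17.5] [513.   -38.77  87.05] [178.79  27.93 113.97] F [-0.11  8.25  1.69] Ttool [-0.59  1.31 -2.09] [0.96 0.95 2.15] eff6 2.3420709371566772 20.85782855204621 49.879150092601776
```

The torque of about 2 N m and the pads being forced apart show the end stop, past the click. I'll ease back, release, retreat and check.

Call:
carry_out([
  [0,0,-8,0,0,0,-1],
  [0,0,-13,0,0,0,-1],
  [0,0,-13,0,0,0,0.2],
  [0,0,-13,0,0,0,0.2],
  [0,0,-13,0,0,0,0.2],
  [0,0,-13,0,0,0,0.2],
  [0,0,-13,0,0,0,0.2],
  [0,0,-13,0,0,-40,0.2],
  [0,0,-13,0,0,-80,0.2],
  [0,0,-13,0,0,-120,0.2],
  [0,0,-13,0,0,-120,0.2],
])

```text
time_s: 10.85
ee_pos: [489.7, 12.2, 198.0]
ee_rot: [-175.0, 27.7, 127.9]
force: [-0.7, -0.6, 0.4]
gripper_width: 54.6
gripper_force: 0.0
```

```bash
python3 st.py
python3 - <<'E'
from h import *
s=state();im=grab_frame('wrist');save('w4',im);np.save('w4pose.npy',np.array([s['ee_pos'],s['ee_rot']]))
c=cv2.imread('pics/w4.png')[60:330,90:450];cv2.imwrite('pics/w4b.png',cv2.resize(cv2.convertScaleAbs(c,alpha=1.6,beta=20),None,fx=2.2,fy=2.2,interpolation=cv2.INTER_CUBIC))
E
```

```text
10.85 [ 18.6   9.3 110.7 -32.5  59.8  -1.4] [489.75  12.2  197.98] [-175.03   27.66  127.88] F [-0.7  -0.65  0.41] Ttool [-0.03  0.31 -0.05] [0.25 0.18 0.03] eff6 -0.12340065557509661 54.570382317570115 0.0
```

View pics/w4b.png

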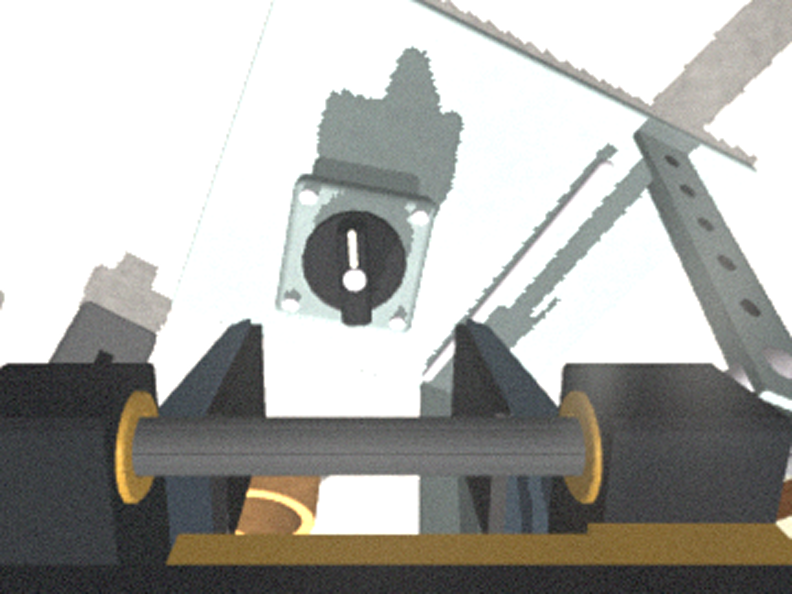

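The pointer has turned from about -88° to about 127° in knob-plane angle. That is 145° or 2.53 rad clockwise, and with the start at 0–0.5 it can only be resting at the 2.9 stop, so the rail is locked. Next, I'll look at the defenders from above.

Run:
```python
from h import *
s=state();print(rel(s['ee_pos'],s['ee_rot'],[448,-325,310],[180,0,90]))
```

```text
[   4.2   28.2   35.9 -265.8 -236.9   31.5]
```

Call:
carry_out([
  [4.2,28.2,35.9,-266,-237,31.5,1],
  [4.2,28.2,35.9,-266,-237,31.5,1],
  [4.2,28.2,35.9,-266,-237,31.5,1],
  [4.2,28.2,35.9,-266,-237,31.5,1],
  [4.2,28.2,35.9,-266,-237,31.5,1],
  [4.2,28.2,35.9,-266,-237,31.5,1],
  [4.2,28.2,35.9,-266,-237,31.5,1],
  [4.2,28.2,35.9,-266,-237,31.5,1],
  [4.2,28.2,35.9,-266,-237,31.5,1],
  [4.2,28.2,35.9,-266,-237,31.5,1],
  [4.2,28.2,35.9,-266,-237,31.5,1],
  [4.2,28.2,35.9,-266,-237,31.5,1],
])

```text
time_s: 12.1
ee_pos: [447.3, -324.4, 308.3]
ee_rot: [-179.6, 0.1, 90.1]
force: [0.1, 0.2, -1.4]
gripper_width: 91.5
gripper_force: 0.0
```

```bash
python3 st.py
python3 - <<'E'
from h import *
s=state();im=grab_frame('wrist');save('w5',im);np.save('w5pose.npy',np.array([s['ee_pos'],s['ee_rot']]))
c=cv2.imread('pics/w5.png')[40:310,80:440];cv2.imwrite('pics/w5b.png',cv2.resize(cv2.convertScaleAbs(c,alpha=1.6,beta=20),None,fx=2.2,fy=2.2,interpolation=cv2.INTER_CUBIC))
E
```

```text
12.1 [-37.   13.9  82.4  -0.3  84.  -37. ] [ 447.34 -324.36  308.31] [-179.63    0.06   90.08] F [ 0.08  0.16 -1.36] Ttool [ 0.03 -0.13  0.05] [-0.13  0.03 -0.05] eff6 0.0018432671640766785 91.48584110554233 0.0
```

View pics/w5b.png

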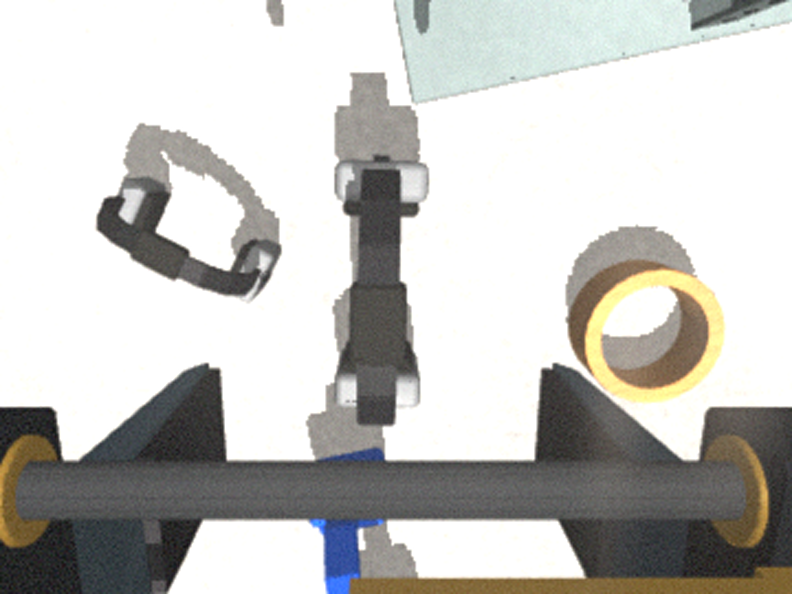

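The picture shows the pad spanning (351–407, 285–362) in the crop. The far cup is centred at column 381.5 and the near cup at 378, so the pair is nearly aligned with the tool. The small pair and the tape are well clear.

Run:
```python
from h import *
np.set_printoptions(precision=1,suppress=True)
W=cam('wrist',np.load('w5pose.npy'));f=lambda p:np.array(p)/2.2+[79.7,39.7]
for n,p,z in [('pad far',(379.5,285),159),('pad near',(378.5,362),159),('padL',(351.5,300),159),('padR',(407,300),159),('cupF outL',(335,165),70),('cupF outR',(428,165),70),('cupN L',(337,400),70),('cupN R',(419,400),70),('band F end',(381,172),70),('band N end',(376,422),70)]:print(n,onz(W,f(p),z))
import cv2
g=cv2.cvtColor(cv2.imread('pics/w5.png'),cv2.COLOR_BGR2GRAY)
print(g[155:225:2,252])
for r in (172,180,190,198): print(r,g[r,232:276])
```

```text
pad far [ 444.5 -314.5  159. ]
pad near [ 444.1 -356.5  159. ]
padL [ 430.  -322.5  159. ]
padR [ 458.9 -322.5  159. ]
cupF outL [ 415.8 -255.6   70. ]
cupF outR [ 474.3 -255.5   70. ]
cupN L [ 414.4 -413.8   70. ]
cupN R [ 471.4 -413.6   70. ]
band F end [ 444.8 -259.8   70. ]
band N end [ 441.5 -430.2   70. ]
[42 39 36 40 37 35 40 37 30 42 43 36 39 42 36 40 40 39 39 40 38 34 42 38
 40 36 51 49 48 48 45 47 47 41 30]
172 [158 163 157 156 100  80  76  40  33  38  37  43  39  37  36  33  36  38
  39  38  43  38  40  33  40  40  39  36  40  37  32  29  48 152 163 162
 161 166 158 158 161 155 158 161]
180 [ 78  82  87  85  82  89  81  40  36  41  35  37  35  34  34  36  39  37
  35  37  36  36  36  38  35  36  37  34  42  39  36  38  42  77  93 154
 166 162 160 160 164 163 163 159]
190 [ 96  78  80  83  85  87  68  34  31  40  35  40  35  37  38  38  41  36
  43  37  37  39  41  41  35  39  35  35  41  35  38  41  46  79  81  91
 151 158 159 155 158 165 156 160]
198 [158 102  83  78  56  35  24  32  35  39  36  37  37  34  38  37  39  31
  40  42  40  37  39  38  39  38  35  40  39  37  35  41  25  24  29  88
 162 166 158 160 159 159 161 159]
```

Call:
carry_out([
  [0,0,1,-10.5,-3.7,40,0.2],
  [0,0,1,-10.5,-3.7,80,0.2],
  [0,0,1,-10.5,-3.7,110,0.2],
  [0,0,1,-10.5,-3.7,120,0.2],
  [0,0,1,-10.5,-3.7,120,0.2],
  [0,0,1,-10.5,-3.7,120,0.2],
])

```text
time_s: 12.75
ee_pos: [443.8, -337.0, 190.3]
ee_rot: [-179.8, 0.2, 89.0]
force: [0.0, -0.4, 0.9]
gripper_width: 54.9
gripper_force: 0.0
```

```bash
python3 st.py
```

```text
12.75 [-38.2  17.7  94.1  -0.3  68.2 -37.1] [ 443.83 -337.04  190.33] [-179.81    0.21   88.99] F [ 0.01 -0.35  0.88] Ttool [ 0.03 -0.1  -0.03] [-0.1   0.03  0.03] eff6 -0.0006274456973187625 54.92484764105813 0.0
```

Call:
carry_out([
  [0,0,0,1,0.5,25,0.2],
  [0,0,0,1,0.5,42,0.2],
  [0,0,0,1,0.5,42,0.2],
  [0,0,0,1,0.5,42,-1],
  [0,0,0,1,0.5,42,-1],
  [0,0,0,1,0.5,42,-1],
  [0,0,0,1,0.5,42,-1],
  [0,0,0,1,0.5,42,-1],
  [0,0,0,1,0.5,42,-1],
], force=40)

```text
time_s: 13.65
ee_pos: [443.9, -336.3, 147.9]
ee_rot: [-179.8, 0.2, 88.9]
force: [0.9, -0.0, 5.6]
gripper_width: 29.7
gripper_force: 40.0
```

```bash
python3 st.py
```

```text
13.65 [-38.2  19.6  97.8  -0.3  62.6 -37. ] [ 443.93 -336.27  147.89] [-179.81    0.19   88.95] F [ 0.92 -0.03  5.58] Ttool [-0.07 -0.02  0.01] [-0.02 -0.07 -0.01] eff6 -0.061165373772382736 29.7104990578259 39.990867376327515
```

Gripped, with the opening at 29.7 mm matching the 30 mm pad. I'll lift it straight up, and refine the bar line from the earlier wrist frames.

Call:
carry_out([
  [0,0,0,0,0,-30,-1],
  [0,0,0,0,0,-70,-1],
  [0,0,0,0,0,-110,-1],
  [0,0,0,0,0,-150,-1],
  [0,0,0,0,0,-190,-1],
  [0,0,0,0,0,-220,-1],
  [0,0,0,0,0,-235,-1],
  [0,0,0,0,0,-235,-1],
])

```text
time_s: 14.45
ee_pos: [444.7, -335.7, 383.3]
ee_rot: [-179.8, 0.2, 89.0]
force: [0.2, 0.2, -3.9]
gripper_width: 29.7
gripper_force: 40.0
```

```bash
python3 st.py
python3 - <<'E'
from h import *
np.set_printoptions(precision=1,suppress=True,linewidth=200)
for n,rows,c0,c1 in (('w1',(20,60,100,130),345,415),('w2',(85,120,160,200),385,430)):
    g=cv2.GaussianBlur(cv2.imread(f'pics/{n}.png'),(3,3),0).astype(int)
    for r in rows: print(n,r,c0,g[r,c0:c1].mean(1).astype(int))
E
```

```text
14.45 [-38.1  13.6  72.4  -0.3  94.  -37. ] [ 444.73 -335.73  383.28] [-179.81    0.23   88.95] F [ 0.16  0.2  -3.93] Ttool [ 0.06 -0.09  0.02] [-0.09  0.06 -0.02] eff6 -0.0016102654262795113 29.729684200286712 39.978867173194885
w1 20 345 [126 127 118  93  68  65  79  93 108 123 135 142 148 156 164 170 176 176 171 167 164 156 150 150 151 152 155 157 158 158 157 157 157 156 157 156 154 151 150 151 155 157 157 156 157 160 162 160 160
 160 161 160 159 156 155 158 161 163 162 161 159 156 154 153 153 154 155 157 158 158]
w1 60 345 [129 129 129 130 130 130 129 128 128 128 128 126 126 127 127 126 125 107  78  66  75  90 106 120 133 143 149 155 161 167 172 172 169 167 162 152 147 155 163 164 159 156 155 156 157 157 157 158 158
 158 157 158 159 160 159 158 159 159 160 161 161 161 160 158 156 154 154 155 155 154]
w1 100 345 [ 66  66  65  66  66  66  66  67  67  68  84 110 122 126 131 132 130 129 129 129 131 132 133 133 132 130 130 130 130 130 131 121  91  68  71  87 103 118 131 140 147 155 163 168 171 171 167 165 161
 152 147 151 154 153 154 156 157 160 160 159 160 161 162 160 158 157 157 158
[... 374 characters left out ...]
 149 103  64  55  62  70  78  87  96 106 114 121 131 142 151 160 172 186 194 190 184 182 182 183 182 179 169 143 113  94]
w2 120 385 [164 162 163 166 166 168 170 171 172 174 174 170 166 166 168 151 108  74  68  74  83  91 100 109 117 125 134 144 152 161 174 186 188 185 183 183 182 181 178 174 172 175 177 178 176]
w2 160 385 [172 170 169 169 170 171 172 174 176 177 176 173 172 173 173 156 115  82  76  83  91 100 110 120 129 138 146 153 162 174 180 181 181 183 182 180 176 173 174 174 172 172 172 170 170]
w2 200 385 [162 171 174 175 174 173 173 173 172 171 171 173 173 170 168 151 110  79  75  83  93 103 114 124 134 145 153 160 166 171 174 176 176 174 170 167 166 169 171 169 168 169 172 172 168]
```

Run:
```python
from h import *
W1=cam('wrist',np.load('w1pose.npy'));W2=cam('wrist',np.load('w2pose.npy'))
def line(W,a,b,off):
    o,d1=ray(W,a);_,d2=ray(W,b);m=np.cross(d1,d2);m/=np.linalg.norm(m);m*=np.sign(m[0])
    # m.(P-o)=off at z=160, for y=-46 and y=-80
    xs=[(off-m[2]*(160-o[2])-m[1]*(y-o[1]))/m[0]+o[0] for y in(-46,-80)]
    print(np.round(xs,1),'yaw',round(np.degrees(np.arctan2(m[1],m[0])),1), 'plane yaw vs line', round(np.degrees(np.arctan2(xs[0]-xs[1],-34)),1))
line(W1,(348,20),(376.5,100),8);line(W1,(366.8,20),(394.8,100),-8)
line(W2,(400.9,85),(400.9,200),8)
f=lambda p:np.array(p)/2.2+[89.7,59.7]
# uprights near end where bar meets upright; w1 bar ends
print('w1 bar near end',onz(W1,(np.array((603,215))/1.5-.2),160))
S,D=cam('scene'),cam('side')
fs=lambda p:(150+p[0]/4-.4,155+p[1]/4-.4);fd=lambda p:(205+p[0]/3.5-.4,140+p[1]/3.5-.4)
print(onz(S,fs((575,228)),160),onz(S,fs((655,52)),160),onz(D,fd((408,137)),160),onz(D,fd((230,37)),160))
```

```text
[646.2 653.2] yaw 11.6 plane yaw vs line -168.4
[646.1 653.3] yaw 12.1 plane yaw vs line -167.9
[646.6 653.7] yaw 11.7 plane yaw vs line -168.3
w1 bar near end [ 669.15981397 -150.96022417  160.        ]
[ 672.67915881 -158.72660558  160.        ] [622.42507474  65.65602283 160.        ] [ 672.32675342 -160.32031545  160.        ] [621.34926769  67.93968208 160.        ]
```

Run:
```python
from h import *
s=state();print(rel(s['ee_pos'],s['ee_rot'],[654,-83,385],[180,0,11.9]))
```

```text
[ -0.    0.3  77.1 256.5 204.6  -3.4]
```

Call:
carry_out([
  [0,0,3,10,8,-2,-1],
  [0,0,9,30,24,-2,-1],
  [0,0,15,50,40,-2,-1],
  [0,0,22.5,75,60,-2,-1],
  [0,0,30,100,80,-2,-1],
  [0,0,37.5,125,100,-2,-1],
  [0,0,45,150,120,-2,-1],
  [0,0,52.5,175,140,-2,-1],
  [0,0,60,200,160,-2,-1],
  [0,0,67,223,178,-2,-1],
  [0,0,72,240,191,-2,-1],
  [0,0,75,250,199,-2,-1],
  [0,0,77,256,204,-2,-1],
  [0,0,77,256.5,204.6,-2,-1],
  [0,0,77,256.5,204.6,-2,-1],
  [0,0,77,256.5,204.6,-2,-1],
])

```text
time_s: 16.05
ee_pos: [653.2, -83.1, 381.2]
ee_rot: [180.0, 0.4, 12.0]
force: [0.5, 0.0, -3.2]
gripper_width: 29.3
gripper_force: 40.0
```

```bash
python3 st.py
python3 - <<'E'
from h import *
s=state()
a=grab_frame('scene');b=grab_frame('side');w=grab_frame('wrist')
for n,i in(('s6',a),('d6',b),('w6',w)):save(n,i)
a=cv2.imread('pics/s6.png')[110:260,215:365];b=cv2.imread('pics/d6.png')[70:250,200:350];w=cv2.imread('pics/w6.png')
z=lambda i,h:cv2.resize(cv2.convertScaleAbs(i,alpha=1.5,beta=15),(int(i.shape[1]*h/i.shape[0]),h),interpolation=cv2.INTER_CUBIC)
top=np.hstack([z(a,420),z(b,420)]);print(top.shape)
cv2.imwrite('pics/m6.png',top)
np.save('w6pose.npy',np.array([s['ee_pos'],s['ee_rot']]))
S,D=cam('scene'),cam('side')
for P in ([654,-83,160],[646.3,-46,160]):print(proj(S,P),proj(D,P))
E
```

```text
16.05 [-8.2 24.4 56.9 -0.2 99.1 69.9] [653.16 -83.13 381.25] [179.98   0.44  11.95] F [ 0.5   0.   -3.21] Ttool [-0.04 -0.11 -0.01] [-0.06  0.1   0.01] eff6 -0.004749902727780864 29.32782120669389 39.978697299957275
(420, 770, 3)
[300.09764483 195.4839841 ] [302.20503508 168.32053692]
[303.61544757 188.19338042] [293.98106786 163.57417758]
```

Call:
carry_out([
  [0,0,0,0,0,15,-1],
  [0,0,0,0,0,45,-1],
  [0,0,0,0,0,80,-1],
  [0,0,0,0,0,115,-1],
  [0,0,0,0,0,145,-1],
  [0,0,0,0,0,170,-1],
  [0,0,0,0,0,185,-1],
  [0,0,0,0,0,195,-1],
  [0,0,0,0,0,195,-1],
])

```text
time_s: 17.1
ee_pos: [652.0, -83.5, 185.9]
ee_rot: [180.0, 0.5, 12.0]
force: [0.2, -0.8, -3.4]
gripper_width: 29.4
gripper_force: 40.0
```

```bash
python3 st.py
```

```text
17.1 [-8.2 27.  80.1 -0.2 73.4 69.9] [651.99 -83.46 185.88] [179.97   0.45  11.95] F [ 0.22 -0.77 -3.42] Ttool [-0.27 -0.14 -0.05] [-0.29  0.08  0.06] eff6 0.07636545225977898 29.39580621257855 39.9950248003006
```

Call:
carry_out([
  [0,0.4,0,1.5,0,4,-1],
  [0,0.4,0,1.5,0,8,-1],
  [0,0.4,0,1.5,0,10,-1],
  [0,0.4,0,1.5,0,10,-1],
])

```text
time_s: 17.5
ee_pos: [654.0, -82.7, 177.2]
ee_rot: [180.0, -0.1, 12.0]
force: [-0.1, 0.1, -3.0]
gripper_width: 29.7
gripper_force: 40.0
```

```bash
python3 st.py
```

```text
17.5 [-8.2 27.2 81.  -0.  71.8 69.8] [654.01 -82.68 177.19] [179.96  -0.08  11.96] F [-0.11  0.06 -2.98] Ttool [-0.06 -0.13  0.02] [-0.08  0.12 -0.02] eff6 0.02111331035848707 29.704814660398043 39.9834805727005
```

Call:
carry_out([
  [0,0,0,0,0,1.5,-1],
  [0,0,0,0,0,2,-1],
  [0,0,0,0,0,2,-1],
])

```text
time_s: 17.8
ee_pos: [654.0, -82.7, 175.1]
ee_rot: [180.0, -0.1, 12.0]
force: [-0.4, 0.4, -2.5]
gripper_width: 29.8
gripper_force: 40.0
```

```bash
python3 st.py
```

```text
17.8 [-8.2 27.2 81.2 -0.  71.5 69.8] [654.02 -82.7  175.15] [179.96  -0.07  11.96] F [-0.45  0.37 -2.46] Ttool [-0.06 -0.1   0.04] [-0.08  0.09 -0.04] eff6 0.02275539853144437 29.819461043923916 39.98344659805298
```

Call:
carry_out([
  [0,0,0,0,0,1,-1],
  [0,0,0,0,0,1.5,-1],
  [0,0,0,0,0,1.5,-1],
])

```text
time_s: 18.1
ee_pos: [653.9, -82.7, 173.5]
ee_rot: [180.0, -0.1, 12.0]
force: [0.9, -0.2, -2.6]
gripper_width: 29.6
gripper_force: 40.0
```

```bash
python3 st.py
```

```text
18.1 [-8.2 27.3 81.3 -0.  71.3 69.8] [653.94 -82.75 173.46] [179.96  -0.05  11.95] F [ 0.94 -0.17 -2.58] Ttool [-0.14 -0.08 -0.06] [-0.15  0.05  0.06] eff6 0.027809019084088504 29.644280154477116 39.98444616794586
```

Call:
carry_out([
  [0,0,0,0,0,1,-1],
  [0,0,0,0,0,1,-1],
  [0,0,0,0,0,1,-1],
])

```text
time_s: 18.4
ee_pos: [654.1, -82.7, 172.8]
ee_rot: [180.0, -0.1, 12.0]
force: [-0.4, -1.1, -0.7]
gripper_width: 29.8
gripper_force: 40.0
```

```bash
python3 st.py
```

```text
18.4 [-8.2 27.3 81.4 -0.  71.2 69.8] [654.07 -82.75 172.83] [179.96  -0.08  11.95] F [-0.38 -1.12 -0.66] Ttool [-0.06 -0.19 -0.04] [-0.09  0.18  0.04] eff6 0.02836107916664332 29.840141732243012 39.9856835603714
```

Call:
carry_out([
  [0,0,0,0,0,0.7,-1],
  [0,0,0,0,0,0.7,-1],
], force=15)

```text
time_s: 18.6
ee_pos: [654.1, -82.8, 172.7]
ee_rot: [179.9, -0.1, 12.0]
force: [-1.6, -1.2, 3.8]
gripper_width: 29.9
gripper_force: 15.0
```

```bash
python3 st.py
```

```text
18.6 [-8.2 27.3 81.4 -0.  71.2 69.8] [654.09 -82.77 172.72] [179.94  -0.11  11.95] F [-1.62 -1.24  3.83] Ttool [-0.07 -0.43  0.03] [-0.16  0.41 -0.03] eff6 0.03311750362627208 29.941964740500833 14.991469234228134
```

The bar now carries the weight. I'll release and rise straight up.

Call:
carry_out([
  [0,0,0,0,0,0,-0.25],
  [0,0,0,0,0,0,-0.1],
  [0,0,0,0,0,0,0.05],
  [0,0,0,0,0,0,0.05],
  [0,0,0,0,0,0,0.05],
  [0,0,0,0,0,-5,0.05],
  [0,0,0,0,0,-20,0.05],
  [0,0,0,0,0,-50,0.05],
  [0,0,0,0,0,-90,0.05],
  [0,0,0,0,0,-130,0.05],
  [0,0,0,0,0,-160,0.05],
  [0,0,0,0,0,-160,0.05],
  [0,0,0,0,0,-160,0.05],
  [0,0,0,0,0,-160,0.05],
  [0,0,0,0,0,-160,0.05],
  [0,0,0,0,0,-160,0.05],
  [0,0,0,0,0,-160,0.05],
])

```text
time_s: 20.3
ee_pos: [653.6, -82.6, 331.1]
ee_rot: [180.0, 0.0, 12.0]
force: [0.1, -0.3, -0.6]
gripper_width: 48.2
gripper_force: 0.0
```

```bash
python3 st.py
python3 - <<'E'
from h import *
a=grab_frame('scene');b=grab_frame('side');w=grab_frame('wrist')
for n,i in(('s7',a),('d7',b),('w7',w)):save(n,i)
a=cv2.imread('pics/s7.png')[140:260,225:345];b=cv2.imread('pics/d7.png')[130:250,205:345];w=cv2.imread('pics/w7.png')
z=lambda i,h:cv2.resize(cv2.convertScaleAbs(i,alpha=1.5,beta=15),(int(i.shape[1]*h/i.shape[0]),h),interpolation=cv2.INTER_CUBIC)
top=np.hstack([z(a,360),z(b,360)]);w=z(w[:,60:],230);w=cv2.copyMakeBorder(w,0,0,0,top.shape[1]-w.shape[1],cv2.BORDER_CONSTANT)
cv2.imwrite('pics/m7.png',np.vstack([top,w]));print(top.shape)
E
```

```text
20.3 [-8.2 24.1 64.4 -0.  91.6 69.8] [653.63 -82.64 331.09] [179.99   0.02  11.96] F [ 0.1  -0.34 -0.56] Ttool [-0.13 -0.16 -0.03] [-0.16  0.13  0.03] eff6 -3.2649241177296062e-06 48.15177679367866 0.0
(360, 780, 3)
```

View pics/m7.png

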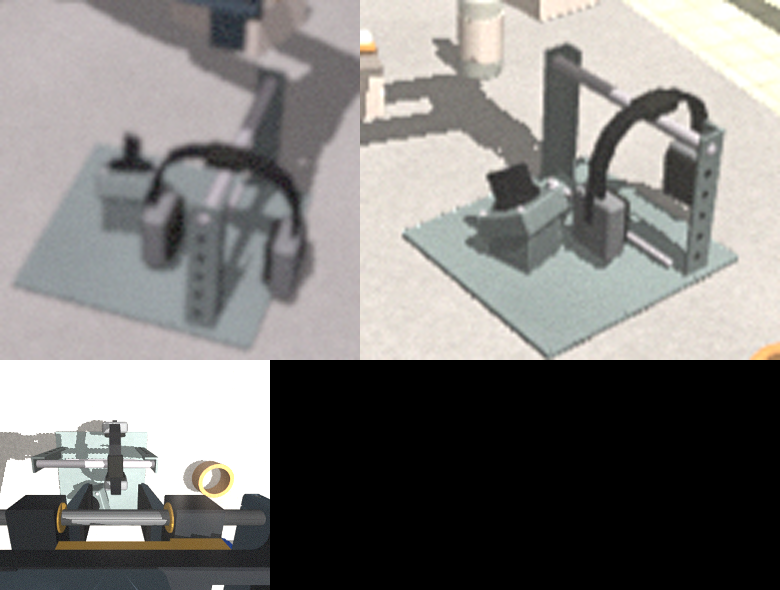

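The composite shows the band over the bar with one cup each side. The near cup is clear of the housing and the upright, and the gripper is clear above. I'll run a quick check that it's level and still, then hand in if good.

Run:
```python
from h import *
u=np.array([.979,.206,0]);P=np.array([654.1,-82.8,25])
S,D=cam('scene'),cam('side')
for s in(-1,1):
    # near bottom edge mid of each cup: -y face
    q=P+s*66*u+30*np.array([.206,-.979,0]);print('pred cup bottom: scene crop',(proj(S,q)-[225,140])*3,'side crop',(proj(D,q)-[205,130])*3+[360,0])
a=grab_frame('scene').astype(int);b=grab_frame('side').astype(int)
for i in range(4): c=grab_frame('scene').astype(int)
d=grab_frame('side').astype(int)
for x,y,n in((a,c,'scene'),(b,d,'side')):
    e=abs(x-y)[130:260,205:345];print(n,e.mean(),e.max())
o=cv2.cvtColor(cv2.imread('pics/s7.png'),cv2.COLOR_BGR2RGB).astype(int);print('vs s7',abs(o-c)[130:260,205:345].mean())
```

```text
pred cup bottom: scene crop [152.44437852 264.22656224] side crop [615.64233097 255.6122128 ]
pred cup bottom: scene crop [270.31346255 294.73509998] side crop [703.20751763 213.12616878]
scene 1.6706593406593406 19
side 1.9873626373626374 38
vs s7 1.6787728937728938
```

```bash
python3 -c "
from workcell import workorder
print(workorder.job_done())"
```

```text
the job is handed in; nothing more can be done
None
```

I turned the rail's knob clockwise past its click to the end stop, then hung the larger grey ear defenders over the bar, one cup each side, level and still, and handed the job in at about 21 s of the 72 s allowed.

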